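Load the parts dryer

TASK

Load the bench dryer with the washed slicer parts: slide its shutter until it clicks into the last stop, so that the port is fully open, tip all the machine feet out of the steel tray into the port, and put in the carriage handles that lie on the bench too. Put the empty tray back on the rubber mat, flat, and slide the shutter back one stop, to the middle (vent) stop, where it must click in. Leave the other things on the bench as they are.

Things in the scene. Friction and masses are not known exactly. Their poses are not given: they have to be found in the camera images.
- dryer: white steel bench dryer, fixed, 240 (x) by 370 (y) by 175 mm high, hollow, 6 mm walls, floor 12 mm up. Port in its grey deck: 150 (x) by 140 mm (y), centred at y = +85 mm. Guide rails along y at x = -93 and +93 mm, tops 195 mm above the bench; a plunger at x = 93 to 140, y = 5 mm, top 211 mm. Origin at the centre of the underside, z up; x points about away from the robot.
- port (a point): centre of the port, level with the top of the deck, 175 mm above the bench; fixed to the dryer, its axes parallel to the dryer's.
- shutter (a joint): flat shutter on the deck, 184 (y) by 166 mm, 182 mm above the bench. Value in m: 0 port closed (first stop), 0.080 half open (middle, vent), 0.160 fully open (last stop); grows towards the dryer's -y. A sprung ball pulls it into a stop when let go within 4 mm; about 5 N move it out. Between stops it stays put (drag 1 N). Ends 2 mm past the outer stops. Starts between 0 and 0.05.
- shutter_grip (a point): middle of the shutter's upright black handle, a block 60 mm (x) by 18 mm (y, along the slide) by 40 mm high, from 182 to 222 mm above the bench; this point is 205 mm above the bench and moves with the shutter. Axes parallel to the dryer's.
- tray: loose open-fronted steel tray, 150 mm long (x), 124 mm wide, floor 4 mm thick, walls 3 mm thick and 35 mm high at both sides and the back (+x); the front (-x) is open, without a lip. Grey handle straight out at the back: 18 mm wide, 20 to 44 mm above the underside, out to 165 mm from the origin. 0.26 kg. Origin at the centre of the underside, z up.
- tray_grip (a point): middle of the tray's handle where it is gripped from above, across its 18 mm width: 115 mm behind the tray's origin and 32 mm above its underside. Axes are the tray's.
- tray_mouth (a point): middle of the tray's open front edge, on its floor: 75 mm before the tray's origin and 4 mm above its underside. Axes are the tray's.
- mat: black ribbed rubber drip mat, fixed, 320 mm (x) by 200 mm (y) by 4 mm, the place of the tray; the tray's origin stands about 35 mm towards -x from its middle at the start, the tray's handle towards +x. Origin at the centre of the underside.
- foot0: one of up to four identical machine feet (2 to 4 present): round aluminium taper, 60 mm tall, 48 mm across its black-soled bottom, 34 mm across its top, about 60 g. They stand in the tray at the start and slide off its floor at a slope of about 35 degrees. Origin at the centre of the underside; z along its axis to the narrow end.
- foot1: one of up to four identical machine feet (2 to 4 present): round aluminium taper, 60 mm tall, 48 mm across its black-soled bottom, 34 mm across its top, about 60 g. They stand in the tray at the start and slide off its floor at a slope of about 35 degrees. Origin at the centre of the underside; z along its axis to the narrow end.
- foot2: one of up to four identical machine feet (2 to 4 present): round aluminium taper, 60 mm tall, 48 mm across its black-soled bottom, 34 mm across its top, about 60 g. They stand in the tray at the start and slide off its floor at a slope of about 35 degrees. Origin at the centre of the underside; z along its axis to the narrow end.
- foot3: one of up to four identical machine feet (2 to 4 present): round aluminium taper, 60 mm tall, 48 mm across its black-soled bottom, 34 mm across its top, about 60 g. They stand in the tray at the start and slide off its floor at a slope of about 35 degrees. Origin at the centre of the underside; z along its axis to the narrow end.
- grip0: one of up to three identical aluminium carriage handles (2 or 3 present): bar with rounded edges, 112 mm long (x), 28 mm wide, 30 mm high, about 90 g, dark band near one end, lying on the bare bench between dryer and mat. Fits through the port any way round. Origin at the centre of the underside as it lies at the start, z up.
- grip1: one of up to three identical aluminium carriage handles (2 or 3 present): bar with rounded edges, 112 mm long (x), 28 mm wide, 30 mm high, about 90 g, dark band near one end, lying on the bare bench between dryer and mat. Fits through the port any way round. Origin at the centre of the underside as it lies at the start, z up.
- grip2: one of up to three identical aluminium carriage handles (2 or 3 present): bar with rounded edges, 112 mm long (x), 28 mm wide, 30 mm high, about 90 g, dark band near one end, lying on the bare bench between dryer and mat. Fits through the port any way round. Origin at the centre of the underside as it lies at the start, z up.
- spray: bystander: white spray bottle, 68 mm across, 200 mm tall. Origin at the centre of its underside.
- can: bystander: steel grease can, 74 mm across, 110 mm tall. Origin at the centre of its underside.
- wrench: bystander: wrench, 190 mm long, lying flat beyond the handles. Origin on its underside near its middle.
- driver: bystander: screwdriver, 160 mm long, lying on the bench on the far side of the mat from the dryer. Origin on its underside near its middle.
Things that resemble listed ones, but are neither listed nor needed, are in the scene too. What is shaped like the grip2 but pink or yellow is not meant.

How it is judged:
By the outcome, as a careful person would: the job done as asked, in the order asked, and still so for the second after the job is handed in, with the robot touching nothing.
Of foot0, foot1, foot2, foot3 only 2 to 4 are there at a start; the rules pass over those that are not, and their reading is None.
Of grip0, grip1, grip2 only 2 to 3 are there at a start; the rules pass over those that are not, and their reading is None.
At some moment in a run one of grip0, grip1, grip2 may be knocked a few centimetres aside while the robot is not near it.
It also fails if it takes over 192 s, if anything falls off the work surface, if the arm or the gripper's body presses on something with over 40 N, if the wrist force passes 120 N, or if a joint passes its speed limit or range.

ROBOT

A 6-joint arm with a two-finger parallel gripper is mounted at the origin on the work surface. World frame = base frame: x ahead of the robot, y to its left, z up, the work surface at z = 0. Lengths are in m, angles in degrees, forces in N, time in s.
With the tool pointing down it reaches from about 0.3 to 0.875 m from the base axis. Payload 4.2 kg.
Tool frame: the origin (TCP) lies between the finger pads; the fingertips stand 19 mm ahead of it and the grasp point (between the pads) is the TCP; x points along the fingers, y is the direction in which the jaws open and shut, and the axes are right-handed (so a half turn about x gives the same grasp; the last joint's range is limited). The gripper opens to 85 mm and grips with 20 to 120 N. Pads are 22 mm wide; open, the fingers measure 114 mm over their backs; the gripper's body (76 mm by 85 mm) begins 54 mm behind the grasp point. The pads swing forward as they close: fully open they stand 13 mm farther back than shut.
Start: joints at [-67.208, 18.312, 89.639, -0, 72.044, -1.146], TCP at [0.233, -0.526, 0.25] pointing down, gripper open.
Joint ranges: [-177.97, 177.97], [-48.28, 115.42], [12.27, 149.76], [-77.06, 257.06], [2.81, 150.46], [-146.56, 146.56]. Speed limits (degrees/s): [147.25, 147.25, 180, 180, 180, 180].

INTERFACE

Orientations are given as a 3x3 rotation matrix whose columns are the frame's x, y, z axes.
In Python, from cell import ctrl, cams, job gives the robot as it stands. The module is installed in compiled form; this text tells all that it offers.
- The arm moves only by the tool send_rows, never from a script. Its argument "plan" is a list that holds one entry, the list of rows, each a list of 7 numbers: the shift along the tool's x, y, z in cm, then the turn, a rotation vector about the tool's x, y, z in rad, then the finger opening in cm, from 0 to 8.54. In form: [[[tx, ty, tz, wx, wy, wz, jaw], ...]]. A call has 1 to 12 rows; each row is the pose to reach, as a shift and turn from the pose commanded when the call began, along the tool's axes at that moment; what a row does not reach only later rows make up. A row lasts 1/10 s, in which the tool goes at most 50 mm and 8.59 degrees, less where a joint would pass 70% of its speed; a pose out of reach is approached as far as the arm can. A call with a gripper value outside its range is refused whole. The fingers move at their own pace and stop on an object; the grip force is fixed at half the most. Time passes only in rows, so rows that repeat a pose let the fingers close. It gives the time, the measured TCP pose, the force and the opening at its end, in the units of the state.
- ctrl.get_state(): the state, without advancing time (a new reading comes with each control period).
- cams.camera(name): name is "side" or "top" or "wrist"; returns (picture, depth): 384x512x3 uint8, red, green, blue; 384x512 float32, m along the optical axis (not along the pixel's ray), 0 where there is no reading.
- cams.calibration(name): a dict with "fx", "fy", "cx", "cy" (pixels), "camera_from_world" (4x4, takes a point from world to camera coordinates). Camera axes: x right, y down, z forward; pixel columns grow to the right and rows downward; lengths in m; the calibration is good to about 2 mm. The wrist camera is an equidistant fisheye: a pixel r from the principal point sees the ray r / f radians off the axis. A picture is of the moment at which its call begins: read the wrist's pose just before it. calibration takes no time and is no camera call; for the wrist camera it gives the pose at the moment of the call.
- job.finish_job(): hands the job in, once; it reports no verdict.
The state is a dict: "t": time; "joint_positions": joint angles; "qd": joint speeds; "joint_efforts": joint torques, N m; "tcp_pos": TCP position; "ee_rot": TCP orientation; "force": force on the tool from outside, world axes, zero at the start; "wrist_torque": the same for the moment, N m; "width": opening from 0.0 (shut) to 1.0 (fully open).
Only numpy, scipy, OpenCV 4.12 (cv2) and the standard library are available. Lean on these libraries where they do the work, as an engineer would, in place of code of your own. Each camera call takes 0.05 s, during which the arm holds its last target. There are 200 camera calls.

## Working session

There is one attempt and no reset: what is moved stays moved. The work goes in short steps, Python scripts to look and compute and a tool call to move; the robot and the scene stay as the last step left them, time stands still between calls to the robot, and variables do not carry over. Pictures are saved under pics/ and viewed, about 12 in all and at most 16, crops included, and the job is handed in when it is done.

Besides the shell and the picture viewer there is one more tool, called after "Emit:" in YAML: its name, and indented under it one key for each argument. send_rows: Moves the arm, as the interface text tells. Its arguments: {"type":"object","properties":{"plan":{"type":"array"}},"required":["plan"]}

```bash
mkdir -p pics; cat > h.py <<'E'
import numpy as np,cv2
from cell import ctrl,cams,job
def snap(n,f):
    im,d=cams.camera(n); cv2.imwrite('pics/'+f+'.png',im[:,:,::-1]); np.savez('pics/'+f+'.npz',im=im,d=d,**{k:np.array(v) for k,v in cams.calibration(n).items()}); return im,d
def ray(c,u,v):
    T=np.array(c['camera_from_world']);R=T[:3,:3]
    o=-R.T@T[:3,3]; return o,R.T@np.array([(u-c['cx'])/c['fx'],(v-c['cy'])/c['fy'],1])
def onz(c,u,v,z):
    o,r=ray(c,u,v); return o+r*(z-o[2])/r[2]
def cloud(c,d):
    v,u=np.indices(d.shape);T=np.array(c['camera_from_world']);R=T[:3,:3]
    p=np.stack([(u-c['cx'])/c['fx']*d,(v-c['cy'])/c['fy']*d,d],-1)
    return (p-T[:3,3])@R
E
python3 - <<'E'
from h import *
for n in ('top','side'): snap(n,n+'0'); print(cams.calibration(n))
s=ctrl.get_state();print(s)
E
```

```text
{'fx': 492.4706256508047, 'fy': 492.4706256508047, 'cx': 254.07600009105485, 'cy': 194.14450855987664, 'camera_from_world': array([[-0.02181535, -0.999587  , -0.01870638,  0.14506568],
       [-0.99451991,  0.02361072, -0.10184635,  0.53170854],
       [ 0.10224596,  0.01638205, -0.99462425,  1.61306609],
       [ 0.        ,  0.        ,  0.        ,  1.        ]])}
{'fx': 458.8310810514738, 'fy': 458.8310810514738, 'cx': 259.0413478770243, 'cy': 188.08859286680968, 'camera_from_world': array([[-0.83223538, -0.55422115, -0.01493976,  0.5066663 ],
       [-0.42865591,  0.66030528, -0.616645  ,  0.23036403],
       [ 0.3516225 , -0.50678976, -0.78709958,  1.27807531],
       [ 0.        ,  0.        ,  0.        ,  1.        ]])}
{'t': 0.1, 'joint_positions': array([-6.72066966e+01,  1.83473103e+01,  8.97002179e+01,  2.59420104e-03,
        7.20434057e+01, -1.14612827e+00]), 'qd': array([ 0.01028177, -0.08654071, -0.15574716, -0.06652084, -0.0109209 ,
        0.02486328]), 'joint_efforts': array([ 4.70522500e-04, -4.16409409e+01, -2.34704661e+01, -1.27260864e-04,
        4.87679994e-03, -1.73292847e-08]), 'tcp_pos': array([ 0.23317422, -0.52516334,  0.24956757]), 'ee_rot': array([[-5.75144931e-04,  4.05757446e-01, -9.13980615e-01],
       [ 1.47984324e-03, -9.13979420e-01, -4.05757847e-01],
       [-9.99998740e-01, -1.58591760e-03, -7.47867829e-05]]), 'force': array([-0.17133388, -0.28760619, -0.73952217]), 'wrist_torque': array([-0.06555021, -0.02212573,  0.00800621]), 'width': 0.9985508862018921}
```

View pics/top0.png

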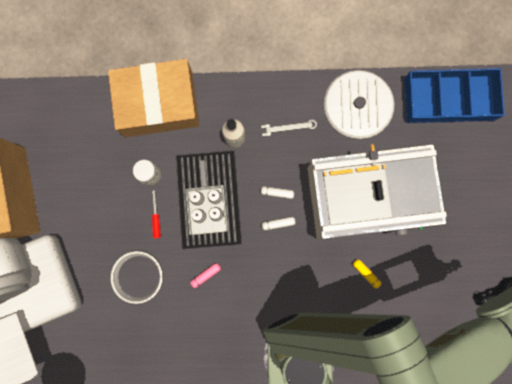

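View pics/side0.png

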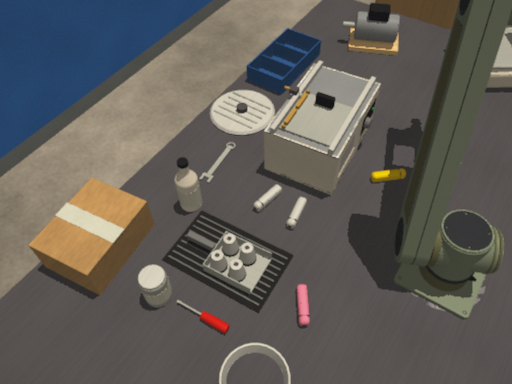

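```bash
cat > m.py <<'E'
from h import *
z=np.load('pics/top0.npz');c={k:z[k] for k in('fx','fy','cx','cy','camera_from_world')};P=cloud(c,z['d']);im=z['im'];Z=P[...,2]
def box(u0,u1,v0,v1):
    m=np.zeros(Z.shape,bool);m[v0:v1,u0:u1]=1;return m
def rect(m,name):
    p=(P[m][:,:2]*1000).astype(np.float32); r=cv2.minAreaRect(p); print(name,m.sum(),np.round(r[0],1),np.round(r[1],1),round(r[2],2),'meanz',P[m][:,2].mean().round(4))
D=box(295,455,135,250)
print(np.histogram(Z[D],bins=np.arange(0,.24,.01)))
rect(D&(Z>.15)&(Z<.2),'dryer top');rect(D&(Z>.188)&(Z<.2),'rails');rect(D&(Z>.213),'handle')
rect(D&(Z>.178)&(Z<.186),'shutter')
T=box(178,240,150,248)
print(np.histogram(Z[T],bins=np.arange(-.01,.09,.005)))
rect(T&(Z>.022),'tray+h');rect(T&(Z>.055),'feet');
rect(box(178,240,185,248)&(Z>.022),'tray')
rect(box(198,212,155,184)&(Z>.03),'handle')
ys=im.astype(int)
for n,b in (('g0',box(255,300,180,204)),('g1',box(255,300,210,235))):
    rect(b&(Z>.018),n); m=b&(ys.min(-1)>130); rect(m,n+'col')
G=im[140:250,170:310];cv2.imwrite('pics/c1.png',cv2.resize(G,None,fx=5,fy=5,interpolation=2)[:,:,::-1])
G=im[140:245,300:450];cv2.imwrite('pics/c2.png',cv2.resize(G,None,fx=5,fy=5,interpolation=2)[:,:,::-1])
# feet
for u,v in ((196,197),(214,196),(197,214),(215,213)): print('foot',onz(c,u,v,.068).round(3))
E
python3 m.py
```

```text
(array([4043,  102,   22,   26,   25,   26,   22,   29,   19,   37,   35,
         79,   39,   48,   32,   31,  335, 5162, 2612, 1315,  161,  110,
         81]), array([0.  , 0.01, 0.02, 0.03, 0.04, 0.05, 0.06, 0.07, 0.08, 0.09, 0.1 ,
       0.11, 0.12, 0.13, 0.14, 0.15, 0.16, 0.17, 0.18, 0.19, 0.2 , 0.21,
       0.22, 0.23]))
dryer top 9455 [ 523.1 -245.6] [246.2 372.9] 5.63 meanz 0.1801
rails 1476 [ 532.6 -244.9] [227.3 367.6] 5.59 meanz 0.1942
handle 217 [ 458.2 -105.5] [138.3 439.3] 40.8 meanz 0.6316
shutter 3242 [ 519.6 -244.3] [239.2 369.3] 5.59 meanz 0.1815
(array([ 112,  786, 2006, 1652,  425,   87,   51,   52,   79,  103,  114,
        104,   69,   37,   97,  189,   73,    8,    1]), array([-0.01 , -0.005,  0.   ,  0.005,  0.01 ,  0.015,  0.02 ,  0.025,
        0.03 ,  0.035,  0.04 ,  0.045,  0.05 ,  0.055,  0.06 ,  0.065,
        0.07 ,  0.075,  0.08 ,  0.085]))
tray+h 985 [463.1 276.3] [347.7 178.7] 33.37 meanz 0.0936
feet 431 [466.7 259.6] [342.6 129.4] 36.31 meanz 0.1627
tray 834 [475.4 230. ] [280.  173.3] 80.59 meanz 0.0866
handle 138 [496.7 224.6] [347.9  50.4] 34.19 meanz 0.0701
g0 272 [464.2  53. ] [192.  110.2] 1.2 meanz 0.0459
g0col 279 [542.1  55.5] [109.9  32.2] 79.77 meanz 0.0262
g1 279 [428.3  65.6] [ 61.  133.6] 32.0 meanz 0.0451
g1col 281 [436.7  54.7] [ 29.5 111.1] 9.79 meanz 0.0267
foot [0.526 0.322 0.068]
foot [0.528 0.263 0.068]
foot [0.47  0.319 0.068]
foot [0.472 0.26  0.068]
```

View pics/c1.png

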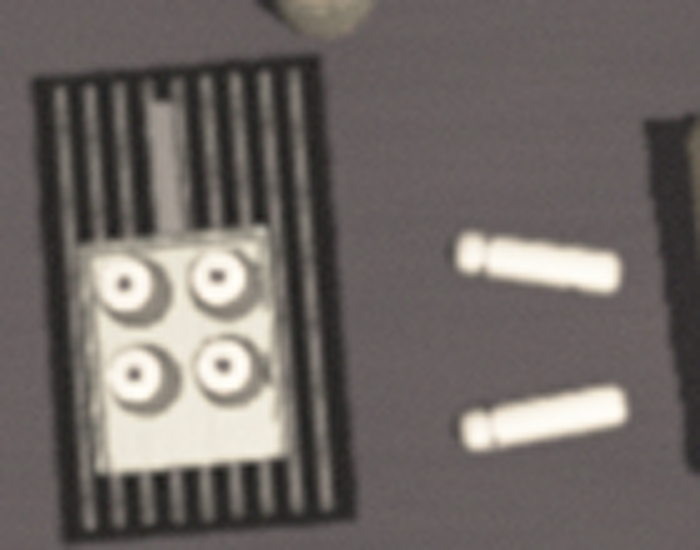

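View pics/c2.png

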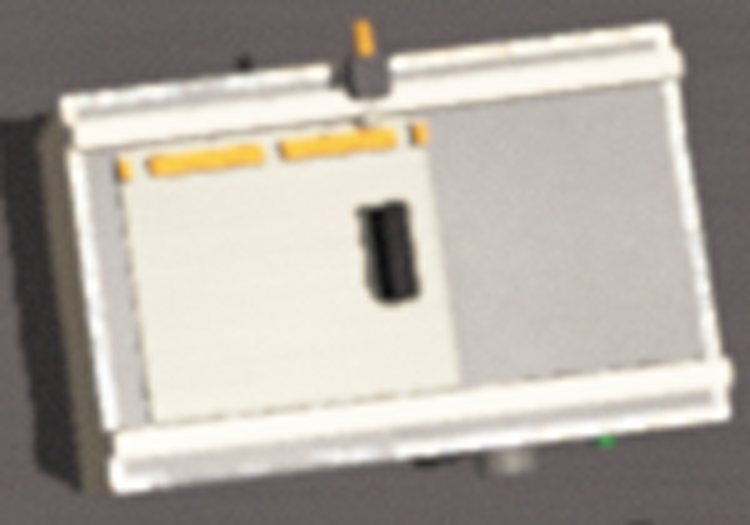

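```bash
cat >> h.py <<'E'
from scipy.spatial.transform import Rotation as Ro
def dn(yaw,tilt=0,ax=None):
    """tool pointing down, tool y at world angle yaw(deg); then tilt about horizontal tray-y so that tool swings to +trayx (tray yaw=yaw+90)"""
    a=np.radians(yaw);y=np.array([np.cos(a),np.sin(a),0]);x=np.array([0,0,-1.]);R=np.c_[x,y,np.cross(x,y)]
    return Ro.from_rotvec(np.radians(tilt)*y).as_matrix()@R
def rel(p,R,s=None):
    s=s or ctrl.get_state();R0=s['ee_rot'];t=R0.T@(np.array(p)-s['tcp_pos'])*100
    w=Ro.from_matrix(R0.T@R).as_rotvec(); return np.r_[t,w].round(3).tolist()
E
python3 - <<'E'
exec(open('m.py').read().split("G=im[140:250")[0].replace('print(np.hist','(np.hist'))
print('---')
b=box(366,388,175,206);m=b&(im.max(-1)<70);rect(m&(Z>.21),'handle dark'); rect(b&(Z>.21),'h z')
v,u=np.nonzero(m); print(u.mean(),v.mean())
f=lambda pu,pv,ou,ov,z:onz(c,pu/5-.5+.1+ou,pv/5-.4+ov,z)
for a in((80,240),(268,226),(290,460),(100,472)):print('traycorner',f(*a,170,140,.039).round(4))
print('handle end',f(163,98,170,140,.048).round(4),'root',f(175,230,170,140,.048).round(4))
for a in((62,98),(668,25),(728,418),(112,492)):print('dryer corner',[f(*a,300,140,zz).round(4)[:2] for zz in(.175,.195)])
for a in((60,132),(680,57),(68,150),(728,372),(105,432),(735,375)):print('rail',f(*a,300,140,.195).round(4)[:2])
for a in((122,185),(425,125),(460,383),(152,422)):print('shutter',f(*a,300,140,.182).round(4)[:2])
for a in((385,203),(403,203),(417,297),(388,300)):print('hdl top',f(*a,300,140,.222).round(4)[:2])
E
```

```text
dryer top 9455 [ 523.1 -245.6] [246.2 372.9] 5.63 meanz 0.1801
rails 1476 [ 532.6 -244.9] [227.3 367.6] 5.59 meanz 0.1942
handle 217 [ 458.2 -105.5] [138.3 439.3] 40.8 meanz 0.6316
shutter 3242 [ 519.6 -244.3] [239.2 369.3] 5.59 meanz 0.1815
tray+h 985 [463.1 276.3] [347.7 178.7] 33.37 meanz 0.0936
feet 431 [466.7 259.6] [342.6 129.4] 36.31 meanz 0.1627
tray 834 [475.4 230. ] [280.  173.3] 80.59 meanz 0.0866
handle 138 [496.7 224.6] [347.9  50.4] 34.19 meanz 0.0701
g0 272 [464.2  53. ] [192.  110.2] 1.2 meanz 0.0459
g0col 279 [542.1  55.5] [109.9  32.2] 79.77 meanz 0.0262
g1 279 [428.3  65.6] [ 61.  133.6] 32.0 meanz 0.0451
g1col 281 [436.7  54.7] [ 29.5 111.1] 9.79 meanz 0.0267
---
handle dark 97 [435.4 -77.3] [ 50.5 388. ] 27.87 meanz 0.2348
h z 145 [434.4 -81.3] [ 58.3 393.9] 28.2 meanz 0.2499
377.7244094488189 190.03937007874015
traycorner [0.5611 0.3599 0.039 ]
traycorner [0.5674 0.2346 0.039 ]
traycorner [0.412  0.2225 0.039 ]
traycorner [0.4069 0.3479 0.039 ]
handle end [0.6537 0.3025 0.048 ] root [0.5651 0.2955 0.048 ]
dryer corner [array([ 0.6227, -0.0485]), array([ 0.6193, -0.0464])]
dryer corner [array([ 0.6585, -0.4181]), array([ 0.6546, -0.4111])]
dryer corner [array([ 0.4188, -0.4398]), array([ 0.4181, -0.4325])]
dryer corner [array([ 0.3828, -0.0703]), array([ 0.3826, -0.0679])]
rail [ 0.5986 -0.0445]
rail [ 0.6349 -0.4171]
rail [ 0.5876 -0.0489]
rail [ 0.4453 -0.4341]
rail [ 0.4181 -0.0651]
rail [ 0.4434 -0.4381]
shutter [ 0.5674 -0.0821]
shutter [ 0.5995 -0.2662]
shutter [ 0.443  -0.2794]
shutter [ 0.4239 -0.0948]
hdl top [ 0.5476 -0.2305]
hdl top [ 0.5473 -0.241 ]
hdl top [ 0.4918 -0.2465]
hdl top [ 0.4904 -0.2296]
```

```bash
python3 - <<'E'
from h import *
R=dn(-84.4)
print(rel((.519,-.238,.29),R)); print(rel((.519,-.238,.205),R))
E
```

```text
[-4.017, -14.655, -37.776, 0.32, 0.0, 0.002]
[4.483, -14.641, -37.775, 0.32, 0.0, 0.002]
```

Emit:
send_rows:
  plan:
    - [[-4, -5, -12, 0.1, 0, 0, 6], [-4, -14.65, -37.8, 0.32, 0, 0, 6], [-4, -14.65, -37.8, 0.32, 0, 0, 6], [-4, -14.65, -37.8, 0.32, 0, 0, 6], [-4, -14.65, -37.8, 0.32, 0, 0, 6], [-4, -14.65, -37.8, 0.32, 0, 0, 6], [-4, -14.65, -37.8, 0.32, 0, 0, 6], [-4, -14.65, -37.8, 0.32, 0, 0, 6], [-4, -14.65, -37.8, 0.32, 0, 0, 6], [-4, -14.65, -37.8, 0.32, 0, 0, 6], [-4, -14.65, -37.8, 0.32, 0, 0, 6], [-4, -14.65, -37.8, 0.32, 0, 0, 6]]

```text
t: 1.3
tcp_pos: [0.5181, -0.2395, 0.2901]
ee_rot: [[-0.001, 0.096, -0.995], [-0.0, -0.995, -0.096], [-1.0, 0.0, 0.001]]
force: [-0.5, -0.4, 0.3]
width: 0.704
```

```bash
python3 - <<'E'
from h import *
R=dn(-84.4)
s=ctrl.get_state();print(s['tcp_pos'],s['joint_positions'].round(1),s['width'])
snap('wrist','w1')
print(rel((.519,-.238,.206),R))
E
```

```text
[ 0.5181355  -0.23949484  0.2901106 ] [-25.9  16.7  86.2  -0.   77.1  58.6] 0.7041738460330421
[8.421, -0.151, -0.103, -0.002, 0.001, -0.0]
```

View pics/w1.png

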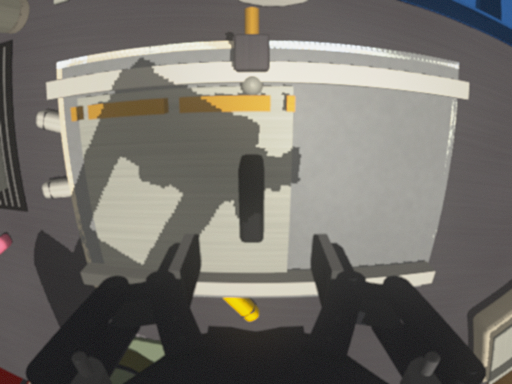

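Emit:
send_rows:
  plan:
    - [[4.2, -0.1, -0.1, 0, 0, 0, 6], [8.4, -0.1, -0.1, 0, 0, 0, 6], [8.4, -0.1, -0.1, 0, 0, 0, 6], [8.4, -0.1, -0.1, 0, 0, 0, 1.2], [8.4, -0.1, -0.1, 0, 0, 0, 1.2], [8.4, -0.1, -0.1, 0, 0, 0, 1.2], [8.4, -0.1, -0.1, 0, 0, 0, 1.2], [8.4, -0.1, -0.1, 0, 0, 0, 1.2], [8.4, -0.1, -0.1, 0, 0, 0, 1.2]]

```text
t: 2.25
tcp_pos: [0.5213, -0.2376, 0.209]
ee_rot: [[0.004, 0.097, -0.995], [-0.002, -0.995, -0.098], [-1.0, 0.002, -0.004]]
force: [-1.2, 0.8, 7.2]
width: 0.2
```

```bash
python3 - <<'E'
from h import *
s=ctrl.get_state();print(s['tcp_pos'],s['force'],s['width']*85.4)
a=np.radians(5.6);C=np.array([.521,-.2445]);X=np.array([np.cos(a),np.sin(a)]);Y=np.array([-X[1],X[0]])
d=s['tcp_pos'][:2]-C;print(d@X,d@Y)
E
```

```text
[ 0.52132634 -0.23762528  0.20902651] [-1.15847288  0.80806757  7.18766329] 17.110930032644887
0.0009956329354659278 0.0068100624467745535
```

Emit:
send_rows:
  plan:
    - [[-0.3, 0, 0, 0, 0, 0, 1.2], [-0.3, 1.5, 0, 0, 0, 0, 1.2], [-0.3, 3.5, 0, 0, 0, 0, 1.2], [-0.3, 5.5, 0, 0, 0, 0, 1.2], [-0.3, 7.5, 0, 0, 0, 0, 1.2], [-0.3, 9.5, 0, 0, 0, 0, 1.2], [-0.3, 11.5, 0, 0, 0, 0, 1.2], [-0.3, 13, 0, 0, 0, 0, 1.2], [-0.3, 13.6, 0, 0, 0, 0, 1.2], [-0.3, 14.0, 0, 0, 0, 0, 1.2], [-0.3, 14.0, 0, 0, 0, 0, 1.2], [-0.3, 14.0, 0, 0, 0, 0, 1.2]]

```text
t: 3.45
tcp_pos: [0.5349, -0.3762, 0.2091]
ee_rot: [[0.002, 0.098, -0.995], [-0.0, -0.995, -0.098], [-1.0, 0.0, -0.002]]
force: [5.3, -0.1, -4.9]
width: 0.202
```

```bash
cat >> h.py <<'E'
a=np.radians(5.6);C=np.array([.521,-.2445]);X=np.array([np.cos(a),np.sin(a)]);Y=np.array([-X[1],X[0]])
def dry(p): d=np.array(p)[:2]-C; return d@X,d@Y
def D(x,y,z): return np.r_[C+x*X+y*Y,z]
E
python3 - <<'E'
from h import *
s=ctrl.get_state();print(s['tcp_pos'],s['force'],dry(s['tcp_pos']))
snap('top','top1')
z=np.load('pics/top1.npz');G=z['im'][130:250,290:460];cv2.imwrite('pics/c3.png',cv2.resize(G,None,fx=4,fy=4,interpolation=2)[:,:,::-1])
E
```

```text
[ 0.53486002 -0.37622252  0.20913589] [ 5.34155586 -0.06031142 -4.91720646] (np.float64(0.0009400086346834161), np.float64(-0.13244636021594505))
```

View pics/c3.png

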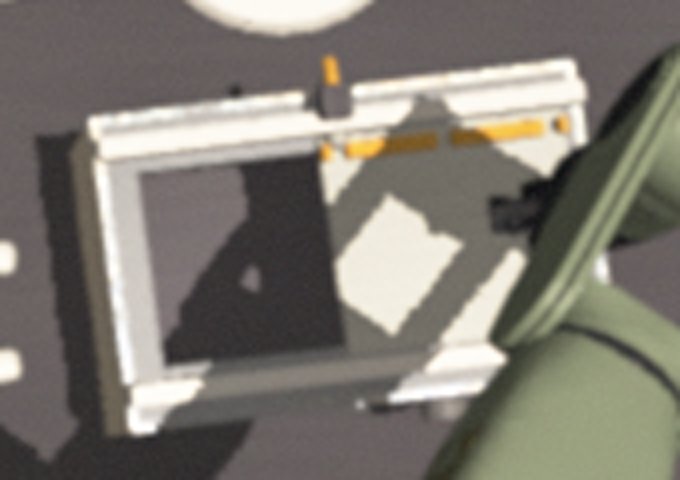

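Emit:
send_rows:
  plan:
    - [[0.1, 0.2, -0.05, 0, 0, 0, 1.2], [0.1, 0.2, -0.05, 0, 0, 0, 1.2], [0.1, 0.2, -0.05, 0, 0, 0, 1.2]]

```text
t: 3.8
tcp_pos: [0.5349, -0.3769, 0.2091]
ee_rot: [[0.001, 0.098, -0.995], [0.002, -0.995, -0.098], [-1.0, -0.002, -0.001]]
force: [2.4, 6.2, 0.1]
width: 0.203
```

Emit:
send_rows:
  plan:
    - [[0, 0.2, 0, 0, 0, 0, 1.2], [0, 0.2, 0, 0, 0, 0, 1.2], [0, 0.2, 0, 0, 0, 0, 1.2]]

```text
t: 4.1
tcp_pos: [0.535, -0.3776, 0.2091]
ee_rot: [[0.0, 0.098, -0.995], [0.004, -0.995, -0.098], [-1.0, -0.004, -0.001]]
force: [1.4, 8.5, 0.3]
width: 0.202
```

Emit:
send_rows:
  plan:
    - [[0, -0.1, 0, 0, 0, 0, 1.2], [0, -0.1, 0, 0, 0, 0, 4.5], [0, -0.1, 0, 0, 0, 0, 4.5], [0, -0.1, 0, 0, 0, 0, 4.5], [0, -0.1, 0, 0, 0, 0, 4.5]]

```text
t: 4.6
tcp_pos: [0.5344, -0.3798, 0.2086]
ee_rot: [[-0.0, 0.097, -0.995], [-0.001, -0.995, -0.097], [-1.0, 0.001, 0.0]]
force: [0.1, 0.3, 0.4]
width: 0.525
```

Emit:
send_rows:
  plan:
    - [[-5, -0.1, 0, 0, 0, 0, 4.5], [-9, -0.1, 0, 0, 0, 0, 4.5], [-10, -12, 15, 0, 0, 0, 6], [-10, -30, 15, 0, 0, 0, 6], [-10, -30, 15, 0, 0, 0, 6], [-10, -30, 15, 0, 0, 0, 6], [-10, -30, 15, 0, 0, 0, 6], [-10, -30, 15, 0, 0, 0, 6], [-10, -30, 15, 0, 0, 0, 6], [-10, -30, 15, 0, 0, 0, 6]]

```text
t: 5.6
tcp_pos: [0.3534, -0.0927, 0.3089]
ee_rot: [[0.0, 0.101, -0.995], [0.001, -0.995, -0.101], [-1.0, -0.001, -0.0]]
force: [0.7, -0.7, 1.0]
width: 0.699
```

```bash
python3 - <<'E'
from h import *
s=ctrl.get_state();print(s['tcp_pos'],s['joint_positions'].round(1))
snap('top','top2')
z=np.load('pics/top2.npz');G=z['im'][120:260,170:470];cv2.imwrite('pics/c4.png',cv2.resize(G,None,fx=2.6,fy=2.6,interpolation=2)[:,:,::-1])
E
```

```text
[ 0.35341496 -0.09265914  0.30890793] [-16.5  -3.3 107.    0.   76.3  67.7]
```

View pics/c4.png

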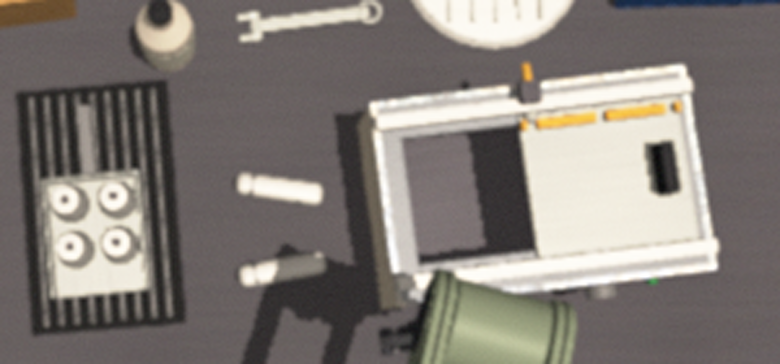

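```bash
python3 - <<'E'
from h import *
def load(f):
    z=np.load(f'pics/{f}.npz');return {k:z[k] for k in('fx','fy','cx','cy','camera_from_world')},z['im'],z['d']
for f,b in(('top0',(366,388,175,206)),('top2',(412,436,168,200))):
    c,im,d=load(f);P=cloud(c,d);u0,u1,v0,v1=b
    s=np.zeros(d.shape,bool);s[v0:v1,u0:u1]=1;s&=(P[...,2]>.208)&(P[...,2]<.235)&(im.max(-1)<90);print(f,s.sum(),P[s].mean(0),dry(np.median(P[s],0)))
c,im,d=load('top0');P=cloud(c,d);s=np.zeros(d.shape,bool);s[110:148,215:250]=1;s&=(P[...,2]>.03)&(P[...,2]<.25);print('spray',P[s].min(0),P[s].max(0));t=s&(P[...,2]>.19);print(P[t].mean(0))
for z in(.1,.037):print(rel((.6015,.2998,z),dn(-85.5)))
E
```

```text
top0 103 [ 0.51876575 -0.23570343  0.21984788] (np.float64(-0.0014246362101166675), np.float64(0.008985561168131637))
top2 110 [ 0.53287598 -0.37507629  0.22030735] (np.float64(-0.0009489244354508684), np.float64(-0.13096562936187597))
spray [0.69828675 0.15997614 0.03255631] [0.76306746 0.22652406 0.20854954]
[0.73179007 0.19379104 0.19944184]
[20.9, -36.765, -28.444, 0.022, -0.002, -0.001]
[27.2, -36.772, -28.434, 0.022, -0.002, -0.001]
```

Emit:
send_rows:
  plan:
    - [[0, -5, -4, 0.02, 0, 0, 6], [5, -36.8, -28.4, 0.02, 0, 0, 6], [5, -36.8, -28.4, 0.02, 0, 0, 6], [5, -36.8, -28.4, 0.02, 0, 0, 6], [5, -36.8, -28.4, 0.02, 0, 0, 6], [5, -36.8, -28.4, 0.02, 0, 0, 6], [5, -36.8, -28.4, 0.02, 0, 0, 6], [5, -36.8, -28.4, 0.02, 0, 0, 6], [5, -36.8, -28.4, 0.02, 0, 0, 6], [12, -36.8, -28.4, 0.02, 0, 0, 6], [20, -36.8, -28.4, 0.02, 0, 0, 6], [20, -36.8, -28.4, 0.02, 0, 0, 6]]

```text
t: 6.85
tcp_pos: [0.6044, 0.2981, 0.1094]
ee_rot: [[0.001, 0.078, -0.997], [-0.0, -0.997, -0.078], [-1.0, 0.0, -0.001]]
force: [0.6, -0.3, -1.0]
width: 0.702
```

```bash
python3 - <<'E'
from h import *
s=ctrl.get_state();print(s['tcp_pos'],s['joint_positions'].round(1))
snap('wrist','w2')
print(rel((.6015,.2998,.037),dn(-85.5)))
E
```

```text
[0.60441944 0.29811047 0.10942646] [ 2.530e+01  3.310e+01  8.640e+01 -1.000e-01  6.040e+01  1.109e+02]
[6.266, -0.42, -0.324, -0.001, 0.015, -0.006]
```

View pics/w2.png

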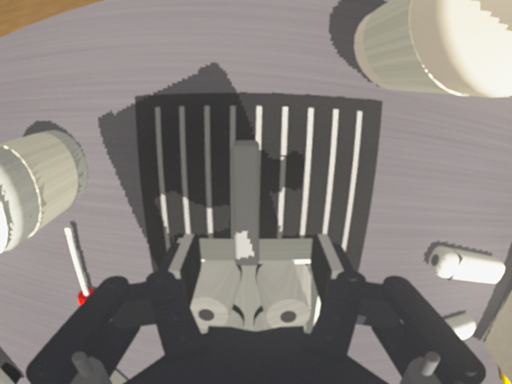

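Emit:
send_rows:
  plan:
    - [[2, -0.3, -0.1, 0, 0, 0, 6], [6.2, -0.3, -0.1, 0, 0, 0, 6], [6.3, -0.3, -0.1, 0, 0, 0, 6], [6.3, -0.3, -0.1, 0, 0, 0, 1], [6.3, -0.3, -0.1, 0, 0, 0, 1], [6.3, -0.3, -0.1, 0, 0, 0, 1], [6.3, -0.3, -0.1, 0, 0, 0, 1], [6.3, -0.3, -0.1, 0, 0, 0, 1], [6.3, -0.3, -0.1, 0, 0, 0, 1]]

```text
t: 7.8
tcp_pos: [0.6053, 0.3022, 0.0519]
ee_rot: [[0.005, 0.078, -0.997], [0.003, -0.997, -0.078], [-1.0, -0.002, -0.006]]
force: [0.8, 2.3, 6.3]
width: 0.191
```

```bash
python3 - <<'E'
from h import *
snap('side','side2')
s=ctrl.get_state();print(s['tcp_pos'],s['joint_positions'].round(1),s['force'],s['width']*85.4)
z=np.load('pics/side2.npz');G=z['im'][170:330,130:330];cv2.imwrite('pics/c5.png',cv2.resize(G,None,fx=3.5,fy=3.5,interpolation=2)[:,:,::-1])
E
```

```text
[0.60528541 0.30225912 0.05196675] [ 25.6  36.5  89.5   0.   53.7 111.1] [-0.02584718  0.9084773   6.43654206] 16.41623193171785
```

View pics/c5.png

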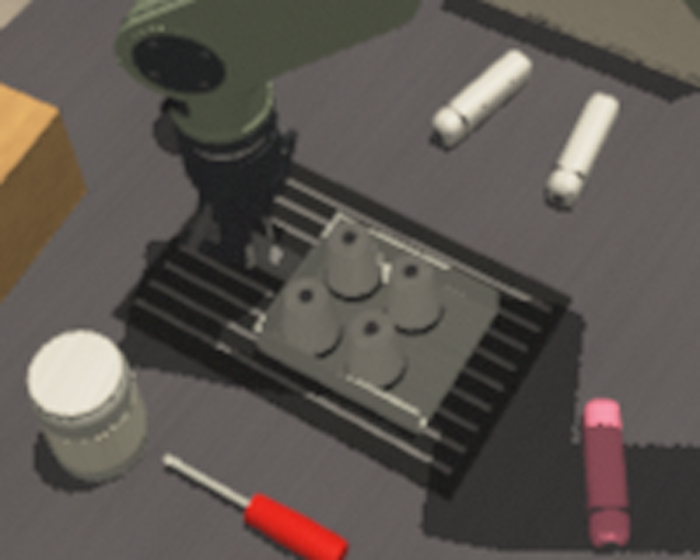

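Emit:
send_rows:
  plan:
    - [[0, 0, 0, 0, 0, 0, 6], [0, 0, 0, 0, 0, 0, 6], [0, 0, 0, 0, 0, 0, 6], [0, 0, 0, 0, 0, 0, 6]]

```text
t: 8.25
tcp_pos: [0.6032, 0.3012, 0.0487]
ee_rot: [[-0.001, 0.078, -0.997], [-0.0, -0.997, -0.078], [-1.0, 0.0, 0.001]]
force: [0.6, -0.2, -0.2]
width: 0.706
```

```bash
python3 - <<'E'
from h import *
s=ctrl.get_state();print(s['tcp_pos'],s['force'],s['qd'].round(2)); print(rel((.6015,.3,.037),dn(-85.5)))
E
```

```text
[0.60322763 0.3011594  0.04873566] [ 0.5905248  -0.24212472 -0.21362754] [ 0.03  0.19 -0.05  0.02 -0.11  0.06]
[1.174, 0.102, 0.18, -0.001, 0.001, -0.0]
```

Emit:
send_rows:
  plan:
    - [[1.2, 0.1, 0.2, 0, 0, 0, 6], [1.2, 0.1, 0.2, 0, 0, 0, 6], [1.2, 0.1, 0.2, 0, 0, 0, 1], [1.2, 0.1, 0.2, 0, 0, 0, 1], [1.2, 0.1, 0.2, 0, 0, 0, 1], [1.2, 0.1, 0.2, 0, 0, 0, 1], [1.2, 0.1, 0.2, 0, 0, 0, 1]]

```text
t: 8.95
tcp_pos: [0.6019, 0.3006, 0.0374]
ee_rot: [[0.001, 0.078, -0.997], [0.001, -0.997, -0.078], [-1.0, -0.001, -0.001]]
force: [-0.6, 1.7, 1.3]
width: 0.2
```

Emit:
send_rows:
  plan:
    - [[-0.5, 0, 0, 0, -0.03, 0, 1], [-1.5, 0, 0, 0, -0.06, 0, 1], [-3, 0, 0, 0, -0.1, 0, 1], [-4.5, 0, 0, 0, -0.15, 0, 1], [-6, 0, 0, 0, -0.15, 0, 1], [-8, 0, 0, 0, -0.15, 0, 1], [-8, 0, 0, 0, -0.15, 0, 1], [-8, 0, 0, 0, -0.15, 0, 1]]

```text
t: 9.75
tcp_pos: [0.6014, 0.3, 0.1167]
ee_rot: [[-0.148, 0.078, -0.986], [-0.012, -0.997, -0.077], [-0.989, 0.0, 0.149]]
force: [-0.4, -0.0, -5.8]
width: 0.197
```

```bash
python3 - <<'E'
from h import *
snap('side','side3')
s=ctrl.get_state();print(s['tcp_pos'],s['joint_positions'].round(1),s['force'],s['width']*85.4)
z=np.load('pics/side3.npz');G=z['im'][130:330,100:330];cv2.imwrite('pics/c6.png',cv2.resize(G,None,fx=3,fy=3,interpolation=2)[:,:,::-1])
E
```

```text
[0.60088702 0.29982394 0.11601568] [ 24.3  36.2  79.8   3.   72.1 108.7] [-0.54540459  0.45890789 -5.10024562] 17.511285821484005
```

View pics/c6.png

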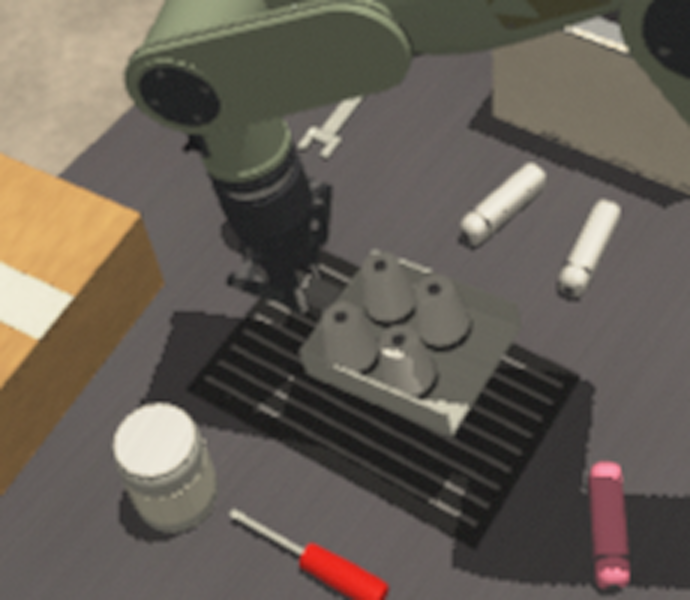

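```bash
python3 - <<'E'
from h import *
c=cams.calibration('side');z=np.load('pics/side3.npz');P=cloud(c,z['d'])
for u,v in((465,380),(480,340),(495,330),(450,400),(445,345),(410,330),(430,408),(385,388),(445,430),(505,325)):
    print(u,v,P[int(v/3+130),int(u/3+100)].round(3))
# planned pour: mouth pivot
m=np.array([-.190,0,-.028]) # mouth rel grip in tray frame
def grip(mouthxyz,tilt,yaw=5.6):
    R=dn(yaw-90,tilt); # tray axes: x=-? 
    tx=-R[:,2];ty=-R[:,1];tz=-R[:,0]
    return mouthxyz+.190*tx+.028*tz,R
for t in(0,20,50):
    p,R=grip(D(.04,.085,.19),t);print(t,p.round(3))
E
```

```text
465 380 [0.423 0.295 0.109]
480 340 [0.433 0.257 0.113]
495 330 [0.428 0.24  0.109]
450 400 [0.422 0.319 0.11 ]
445 345 [0.454 0.281 0.117]
410 330 [0.471 0.307 0.162]
430 408 [0.422 0.349 0.14 ]
385 388 [0.467 0.351 0.135]
445 430 [0.409 0.348 0.115]
505 325 [0.424 0.231 0.111]
0 [ 0.742 -0.137  0.218]
20 [ 0.721 -0.14   0.281]
50 [ 0.653 -0.146  0.354]
```

```bash
cat >> h.py <<'E'
def grip(mouthxyz,tilt,yaw=5.6):
    R=dn(yaw-90,tilt);return mouthxyz-.190*R[:,2]-.028*R[:,0],R
E
python3 - <<'E'
from h import *
print(rel((.60,.30,.33),dn(-85.5,-8.6)))
for z,t in ((.25,-8),(.23,10),(.21,22)):
    print(t,rel(*grip(D(.04,.085,z),t)))
E
```

```text
[-21.142, -0.005, 3.303, -0.001, 0.001, -0.001]
-8 [-14.96, 44.701, -8.674, -0.02, 0.011, 0.002]
10 [-18.696, 44.724, -7.115, -0.02, 0.325, -0.001]
22 [-20.085, 44.758, -5.227, -0.02, 0.535, -0.003]
```

Emit:
send_rows:
  plan:
    - [[-2, 0, 0.4, 0, 0, 0, 1], [-5, 0, 0.8, 0, 0, 0, 1], [-9, 0, 1.4, 0, 0, 0, 1], [-13, 0, 2, 0, 0, 0, 1], [-17, 0.5, 2.6, 0, 0, 0, 1], [-20, 2, 2.5, 0, 0, 0, 1], [-20, 5, 2, 0, 0, 0, 1], [-20, 9, 1, 0, 0, 0, 1], [-19.5, 13, 0, 0, 0, 0, 1], [-19, 17, -1, 0, 0, 0, 1], [-19, 20, -2, 0, 0, 0, 1], [-19, 22, -3, 0, 0, 0, 1]]

```text
t: 11.0
tcp_pos: [0.6767, 0.083, 0.2986]
ee_rot: [[-0.152, 0.076, -0.986], [-0.012, -0.997, -0.075], [-0.988, 0.001, 0.152]]
force: [-0.2, 0.4, -6.3]
width: 0.207
```

```bash
python3 - <<'E'
from h import *
s=ctrl.get_state();print(s['tcp_pos'],s['joint_positions'].round(1),s['force'])
for z,t in ((.25,-8),(.23,10),(.21,22)):
    print(t,rel(*grip(D(.04,.085,z),t)))
E
```

```text
[0.67665781 0.08296664 0.29857545] [ 5.9 31.8 61.4  0.2 95.5 91.6] [-0.15156198  0.44275787 -6.27882985]
-8 [3.925, 22.465, -5.672, -0.022, 0.013, 0.003]
10 [0.192, 22.489, -4.106, -0.022, 0.327, -0.001]
22 [-1.194, 22.526, -2.216, -0.022, 0.537, -0.003]
```

Emit:
send_rows:
  plan:
    - [[0, 2.5, -0.6, 0, 0, 0, 1], [0, 6, -1.5, 0, 0, 0, 1], [0, 10, -2.5, 0, 0, 0, 1], [0, 14, -3.5, 0, 0, 0, 1], [0, 18, -4.5, -0.01, 0.05, 0, 1], [0, 20.5, -4.8, -0.02, 0.12, 0, 1], [0.2, 22.2, -4.5, -0.02, 0.2, 0, 1], [0.2, 22.5, -4.2, -0.02, 0.28, 0, 1], [0.2, 22.5, -4.1, -0.02, 0.325, 0, 1], [0.2, 22.5, -4.1, -0.02, 0.325, 0, 1], [0.2, 22.5, -4.1, -0.02, 0.325, 0, 1]]

```text
t: 12.1
tcp_pos: [0.7341, -0.1352, 0.2917]
ee_rot: [[0.171, 0.098, -0.98], [0.017, -0.995, -0.096], [-0.985, -0.001, -0.172]]
force: [0.2, 0.0, -4.4]
width: 0.2
```

```bash
python3 - <<'E'
from h import *
snap('top','top4')
s=ctrl.get_state();print(s['tcp_pos'],s['joint_positions'].round(1),s['force'])
p,R=grip(D(.04,.085,.23),10);print(p)
z=np.load('pics/top4.npz');G=z['im'][110:270,270:460];cv2.imwrite('pics/c7.png',cv2.resize(G,None,fx=3.5,fy=3.5,interpolation=2)[:,:,::-1])
for zz,t in ((.21,22),(.195,28),(.185,32),(.182,35),(.18,38),(.18,41),(.18,44),(.18,47),(.18,50),(.18,53),(.18,56)):
    print(t,rel(*grip(D(.04,.085,zz),t),s))
E
```

```text
[ 0.73451064 -0.1351347   0.291646  ] [-12.6  28.9  67.6   3.2  74.1  71.2] [-0.05183659  0.11575022 -4.89928556]
[ 0.73389606 -0.13821774  0.29056777]
22 [-1.828, 0.299, 1.455, 0.001, 0.211, 0.001]
28 [-2.195, 0.298, 2.514, 0.001, 0.315, 0.001]
32 [-2.388, 0.297, 3.325, 0.001, 0.385, 0.001]
35 [-2.946, 0.297, 3.909, 0.001, 0.437, 0.001]
38 [-3.573, 0.296, 4.519, 0.001, 0.49, 0.001]
41 [-4.366, 0.295, 5.138, 0.001, 0.542, 0.001]
44 [-5.126, 0.294, 5.797, 0.0, 0.594, 0.001]
47 [-5.849, 0.293, 6.494, 0.0, 0.647, 0.001]
50 [-6.536, 0.293, 7.229, 0.0, 0.699, 0.001]
53 [-7.183, 0.292, 7.999, 0.0, 0.752, 0.001]
56 [-7.789, 0.291, 8.801, 0.0, 0.804, 0.001]
```

View pics/c7.png

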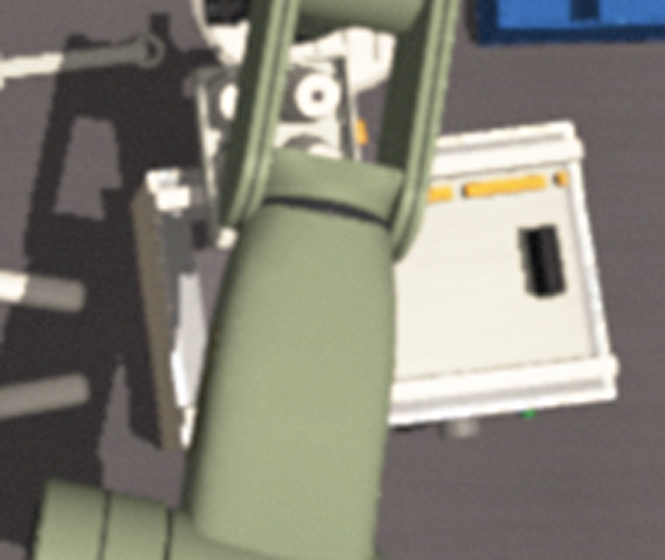

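Emit:
send_rows:
  plan:
    - [[-1, 0.3, 0.8, 0, 0.12, 0, 1], [-1.8, 0.3, 1.5, 0, 0.21, 0, 1], [-2.2, 0.3, 2.5, 0, 0.315, 0, 1], [-2.4, 0.3, 3.3, 0, 0.385, 0, 1], [-2.9, 0.3, 3.9, 0, 0.437, 0, 1], [-3.6, 0.3, 4.5, 0, 0.49, 0, 1], [-4.4, 0.3, 5.1, 0, 0.54, 0, 1], [-5.1, 0.3, 5.8, 0, 0.595, 0, 1], [-5.85, 0.3, 6.5, 0, 0.65, 0, 1], [-6.5, 0.3, 7.2, 0, 0.7, 0, 1], [-7.2, 0.3, 8, 0, 0.75, 0, 1], [-7.8, 0.3, 8.8, 0, 0.805, 0, 1]]

```text
t: 13.35
tcp_pos: [0.6354, -0.1479, 0.3548]
ee_rot: [[0.828, 0.1, -0.552], [0.083, -0.995, -0.057], [-0.555, 0.001, -0.832]]
force: [0.8, 0.6, -2.6]
width: 0.198
```

```bash
python3 - <<'E'
from h import *
snap('side','side5')
s=ctrl.get_state();print(s['tcp_pos'],s['joint_positions'].round(1),s['force'],s['width'])
print(grip(D(.04,.085,.18),56)[0])
z=np.load('pics/side5.npz');G=z['im'][30:230,190:430];cv2.imwrite('pics/c8.png',cv2.resize(G,None,fx=3,fy=3,interpolation=2)[:,:,::-1])
E
```

```text
[ 0.63350667 -0.14782828  0.35359402] [-25.7   5.9 110.7  67.6  27.9   6.3] [-2.42973569  0.18244799 -4.27655616] 0.19967935622090208
[ 0.63515186 -0.1478997   0.35317454]
```

View pics/c8.png

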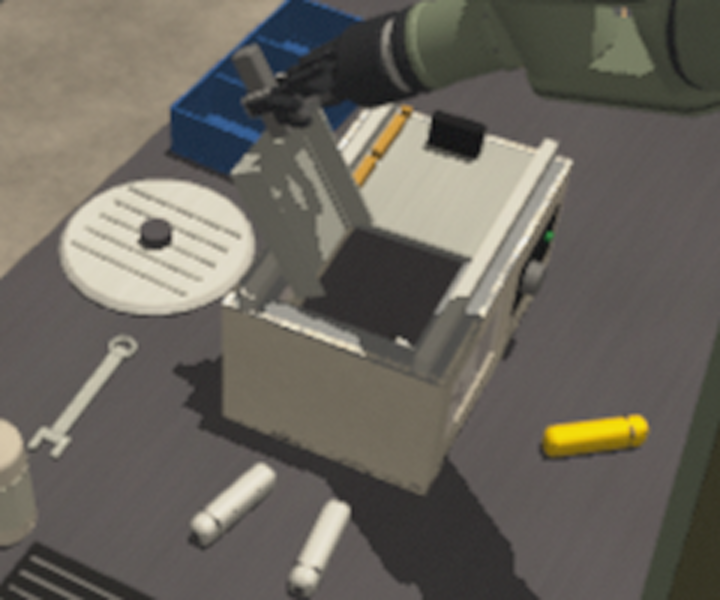

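```bash
python3 - <<'E'
from h import *
s=ctrl.get_state()
for t,zz in((48,.2),(40,.21),(30,.23),(20,.25),(10,.27),(0,.28)):
    print(t,rel(*grip(D(.04,.085,zz),t),s))
for y in(-.05,.08,.19,.3):print(y,rel((.742+(.602-.742)*(y+.137)/.437,y,.29),dn(-85.5),s))
E
```

```text
48 [1.721, 0.028, -1.911, 0.002, -0.145, 0.001]
40 [3.839, 0.032, -2.56, 0.002, -0.284, 0.001]
30 [5.992, 0.037, -3.477, 0.002, -0.459, 0.001]
20 [7.966, 0.04, -3.838, 0.002, -0.633, 0.001]
10 [9.666, 0.042, -3.683, 0.002, -0.808, 0.001]
0 [11.564, 0.042, -2.236, 0.002, -0.982, 0.0]
-0.05 [11.01, -8.935, 0.291, 0.02, -0.982, 0.01]
0.08 [8.635, -22.285, 1.867, 0.02, -0.982, 0.01]
0.19 [6.626, -33.582, 3.2, 0.02, -0.982, 0.01]
0.3 [4.616, -44.878, 4.534, 0.02, -0.982, 0.01]
```

Emit:
send_rows:
  plan:
    - [[0.8, 0, -1, 0, -0.07, 0, 1], [1.7, 0, -1.9, 0, -0.145, 0, 1], [3.8, 0, -2.6, 0, -0.28, 0, 1], [4.9, 0, -3, 0, -0.37, 0, 1], [6, 0, -3.5, 0, -0.46, 0, 1], [7, 0, -3.7, 0, -0.55, 0, 1], [8, 0, -3.8, 0, -0.63, 0, 1], [8.8, 0, -3.8, 0, -0.72, 0, 1], [9.7, 0, -3.7, 0, -0.81, 0, 1], [10.6, 0, -3, 0, -0.9, 0, 1], [11.5, 0, -2.2, 0, -0.98, 0, 1], [11.5, 0, -2.2, 0, -0.98, 0, 1]]

```text
t: 14.6
tcp_pos: [0.7444, -0.1373, 0.3037]
ee_rot: [[-0.005, 0.097, -0.995], [-0.001, -0.995, -0.097], [-1.0, 0.001, 0.005]]
force: [1.1, 1.1, -3.6]
width: 0.202
```

```bash
python3 - <<'E'
from h import *
s=ctrl.get_state();print(s['tcp_pos'],s['joint_positions'].round(1),s['force'])
for y in(-.05,.08,.19,.3):print(y,rel((.742+(.602-.742)*(y+.137)/.437,y,.29),dn(-85.5),s))
E
```

```text
[ 0.74441474 -0.13726018  0.30365542] [-11.3  35.2  54.2  -0.1  90.8  73.1] [ 1.13001624  1.05219403 -3.57631114]
-0.05 [1.369, -8.981, 2.158, 0.019, 0.005, -0.001]
0.08 [1.373, -22.324, 5.036, 0.019, 0.005, -0.001]
0.19 [1.377, -33.615, 7.472, 0.019, 0.005, -0.001]
0.3 [1.38, -44.906, 9.908, 0.019, 0.005, -0.001]
```

Emit:
send_rows:
  plan:
    - [[0.5, -4, 1, 0.02, 0, 0, 1], [1, -9, 2.2, 0.02, 0, 0, 1], [1.4, -13.5, 3.2, 0.02, 0, 0, 1], [1.4, -18, 4.1, 0.02, 0, 0, 1], [1.4, -22.5, 5, 0.02, 0, 0, 1], [1.4, -27, 6, 0.02, 0, 0, 1], [1.4, -31.5, 7, 0.02, 0, 0, 1], [1.4, -36, 8, 0.02, 0, 0, 1], [1.4, -40.5, 9, 0.02, 0, 0, 1], [2, -45, 9.9, 0.02, 0, 0, 1], [7, -45, 9.9, 0.02, 0, 0, 1], [11, -45, 9.9, 0.02, 0, 0, 1]]

```text
t: 15.8
tcp_pos: [0.5992, 0.3019, 0.1984]
ee_rot: [[0.005, 0.08, -0.997], [0.0, -0.997, -0.08], [-1.0, -0.0, -0.005]]
force: [0.1, -0.5, -3.8]
width: 0.202
```

Emit:
send_rows:
  plan:
    - [[4, 0, 0, 0, 0, 0, 1], [8, 0, 0, 0, 0, 0, 1], [11, 0, 0, 0, 0, 0, 1], [11, 0, 0, 0, 0, 0, 1], [11, 0, 0, 0, 0, 0, 1]]

```text
t: 16.3
tcp_pos: [0.6003, 0.3003, 0.0892]
ee_rot: [[0.002, 0.077, -0.997], [0.0, -0.997, -0.077], [-1.0, 0.0, -0.002]]
force: [0.4, -1.5, -2.2]
width: 0.201
```

```bash
python3 - <<'E'
from h import *
s=ctrl.get_state();print(s['tcp_pos'],s['joint_positions'].round(1),s['force'])
print(rel((.602,.3006,.0375),dn(-85.5),s))
# tray pitch from side depth
im,d=snap('side','side6');P=cloud(cams.calibration('side'),d)
m=(abs(P[...,0]-.47)<.045)&(abs(P[...,1]-.29)<.045)&(P[...,2]>.02)&(P[...,2]<.15)
p=P[m];A=np.c_[p[:,:2]-[.47,.29],np.ones(len(p))];k=np.linalg.lstsq(A,p[:,2],rcond=None)[0];print(len(p),k,np.std(A@k-p[:,2]))
E
```

```text
[0.60030617 0.30029419 0.08920321] [ 2.560e+01  3.390e+01  8.810e+01 -1.000e-01  5.780e+01  1.112e+02] [ 0.38619018 -1.47041301 -2.19004331]
[5.171, -0.018, -0.159, -0.001, -0.002, -0.0]
964 [0.06456068 0.00138489 0.04990149] 0.002159586432467921
```

Emit:
send_rows:
  plan:
    - [[0.5, 0, -0.15, 0, -0.065, 0, 1], [2, 0, -0.15, 0, -0.065, 0, 1], [3.5, 0, -0.15, 0, -0.065, 0, 1], [4.5, 0, -0.15, 0, -0.065, 0, 1], [5, 0, -0.15, 0, -0.065, 0, 1], [5.2, 0, -0.15, 0, -0.065, 0, 1], [5.2, 0, -0.15, 0, -0.065, 0, 1]]

```text
t: 17.05
tcp_pos: [0.6001, 0.2997, 0.0371]
ee_rot: [[-0.066, 0.078, -0.995], [-0.006, -0.997, -0.077], [-0.998, 0.001, 0.067]]
force: [-2.6, -2.4, 4.1]
width: 0.201
```

```bash
python3 - <<'E'
from h import *
im,d=snap('side','side7');P=cloud(cams.calibration('side'),d)
s=ctrl.get_state();print(s['tcp_pos'],s['force'],s['width'])
m=(abs(P[...,0]-.47)<.045)&(abs(P[...,1]-.29)<.045)&(P[...,2]>-.02)&(P[...,2]<.15)
p=P[m];A=np.c_[p[:,:2]-[.47,.29],np.ones(len(p))];k=np.linalg.lstsq(A,p[:,2],rcond=None)[0];print(len(p),k,np.std(A@k-p[:,2]))
E
```

```text
[0.60005953 0.29970772 0.0370513 ] [-2.69982314 -1.97061083  5.26576797] 0.20385510327059977
895 [-0.00802673  0.00198035  0.00774645] 0.0023153862894644407
```

Emit:
send_rows:
  plan:
    - [[0, 0, 0, 0, 0, 0, 4.5], [0, 0, 0, 0, 0, 0, 4.5], [0, 0, 0, 0, 0, 0, 4.5], [0, 0, 0, 0, 0, 0, 4.5], [-3, 0, 0, 0, 0, 0, 4.5], [-7, 0, 0, 0, 0.065, 0, 6], [-12, 0, 0, 0, 0.065, 0, 6], [-17, 0, 0, 0, 0.065, 0, 6], [-20, 0, 0, 0, 0.065, 0, 6], [-20, 0, 0, 0, 0.065, 0, 6]]

```text
t: 18.1
tcp_pos: [0.6164, 0.3023, 0.2419]
ee_rot: [[0.011, 0.078, -0.997], [0.005, -0.997, -0.078], [-1.0, -0.004, -0.011]]
force: [-0.1, -0.4, 0.1]
width: 0.707
```

```bash
cat > g.py <<'E'
from h import *
def grips(tag):
    out=[]
    for n in('top','side'):
        im,d=snap(n,tag+n);P=cloud(cams.calibration(n),d);a=im.astype(int)
        m=(P[...,0]>.3)&(P[...,0]<.68)&(P[...,1]>-.05)&(P[...,1]<.18)&(P[...,2]>.016)&(P[...,2]<.045)&((a.max(-1)-a.min(-1))<60)
        k,l,st,_=cv2.connectedComponentsWithStats(m.astype(np.uint8))
        for i in range(1,k):
            if st[i,4]>60:
                q=(P[l==i][:,:2]*1000).astype(np.float32);r=cv2.minAreaRect(q);w,h=r[1];ang=r[2]+(0 if w>h else 90)
                print(n,st[i,4],np.round(r[0],1),np.round((max(w,h),min(w,h)),1),'long ang',round(ang%180,1))
if __name__=='__main__':
    import sys;grips(sys.argv[1]);s=ctrl.get_state();print(s['tcp_pos'],s['joint_positions'].round(1))
E
python3 g.py a
```

```text
top 269 [539.2  54.9] [112.4  28.6] long ang 79.6
top 278 [435.9  53.9] [112.3  28. ] long ang 99.3
side 286 [534.4  60.3] [113.4  28.4] long ang 81.2
side 289 [432.7  59.4] [112.2  28.3] long ang 99.4
[0.61394742 0.30120972 0.23580647] [ 25.2  28.7  75.1  -0.   76.1 110.7]
```

```bash
python3 - <<'E'
from h import *
R=dn(-10.3)
for z in(.15,.024):print(rel((.538,.056,z),R))
E
```

```text
[8.572, 23.858, 9.482, -1.313, -0.001, -0.001]
[21.172, 23.858, 9.493, -1.313, -0.001, -0.001]
```

Emit:
send_rows:
  plan:
    - [[0, 4, 1.5, -0.14, 0, 0, 6], [2, 8, 3, -0.29, 0, 0, 6], [4, 12, 4.5, -0.43, 0, 0, 6], [6, 16, 6, -0.58, 0, 0, 6], [8.5, 20, 8, -0.72, 0, 0, 6], [8.5, 23.9, 9.5, -0.87, 0, 0, 6], [8.5, 23.9, 9.5, -1.02, 0, 0, 6], [8.5, 23.9, 9.5, -1.16, 0, 0, 6], [8.5, 23.9, 9.5, -1.31, 0, 0, 6], [8.5, 23.9, 9.5, -1.31, 0, 0, 6], [8.5, 23.9, 9.5, -1.31, 0, 0, 6], [8.5, 23.9, 9.5, -1.31, 0, 0, 6]]

```text
t: 19.4
tcp_pos: [0.5373, 0.0556, 0.1497]
ee_rot: [[-0.002, 0.983, -0.184], [-0.001, -0.184, -0.983], [-1.0, -0.001, 0.001]]
force: [0.4, -0.2, 0.1]
width: 0.698
```

```bash
python3 - <<'E'
from h import *
s=ctrl.get_state();print(s['tcp_pos'])
print(rel((.538,.056,.024),dn(-10.3),s))
snap('wrist','w3');s=ctrl.get_state();print(rel((.538,.056,.024),dn(-10.3),s))
E
```

```text
[0.53732253 0.05559683 0.14973103]
[12.573, 0.078, -0.062, -0.005, 0.001, 0.001]
[12.598, 0.055, -0.051, -0.005, 0.001, 0.001]
```

View pics/w3.png

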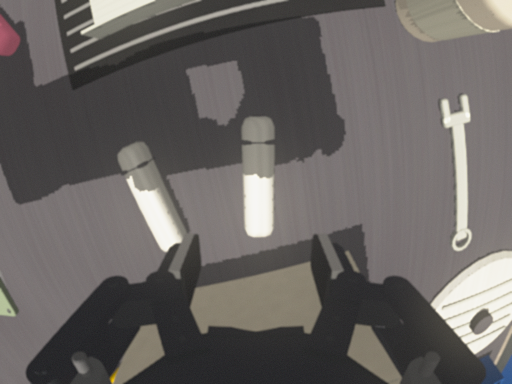

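Emit:
send_rows:
  plan:
    - [[5, 0.05, -0.05, 0, 0, 0, 6], [10, 0.05, -0.05, 0, 0, 0, 6], [12.5, 0.05, -0.05, 0, 0, 0, 6], [12.5, 0.05, -0.05, 0, 0, 0, 6], [12.5, 0.05, -0.05, 0, 0, 0, 2], [12.5, 0.05, -0.05, 0, 0, 0, 2], [12.5, 0.05, -0.05, 0, 0, 0, 2], [12.5, 0.05, -0.05, 0, 0, 0, 2], [10, 0.05, -0.05, 0, 0, 0, 2], [6, 0.05, -0.05, 0, 0, 0, 2], [1, 0.05, -0.05, 0, 0, 0, 2], [-4, 0.05, -0.05, 0, 0, 0, 2]]

```text
t: 20.65
tcp_pos: [0.5378, 0.0559, 0.1927]
ee_rot: [[0.0, 0.983, -0.182], [-0.0, -0.182, -0.983], [-1.0, 0.0, 0.0]]
force: [1.1, 0.5, -0.1]
width: 0.316
```

```bash
python3 - <<'E'
from h import *
s=ctrl.get_state();print(s['tcp_pos'],s['width']*85.4,s['force'])
for z in(.28,.195):print(rel(D(0,.085,z),dn(5.6),s))
E
```

```text
[0.53779585 0.05588989 0.1927299 ] 26.96171332226734 [ 1.11030274  0.47643943 -0.06418262]
[-8.72, 1.467, 21.678, -0.281, 0.0, -0.0]
[-0.22, 1.466, 21.675, -0.281, 0.0, -0.0]
```

Emit:
send_rows:
  plan:
    - [[-4.5, 0, 1, 0, 0, 0, 2], [-8.7, 0.3, 4, -0.05, 0, 0, 2], [-8.7, 0.6, 8.5, -0.15, 0, 0, 2], [-8.7, 1, 13, -0.28, 0, 0, 2], [-8.7, 1.4, 17.5, -0.28, 0, 0, 2], [-8.7, 1.45, 21, -0.28, 0, 0, 2], [-8.7, 1.45, 21.7, -0.28, 0, 0, 2], [-8.7, 1.45, 21.7, -0.28, 0, 0, 2], [-5, 1.45, 21.7, -0.28, 0, 0, 2], [-1, 1.45, 21.7, -0.28, 0, 0, 2], [-0.2, 1.45, 21.7, -0.28, 0, 0, 2], [-0.2, 1.45, 21.7, -0.28, 0, 0, 2]]

```text
t: 21.85
tcp_pos: [0.5128, -0.1587, 0.1919]
ee_rot: [[-0.003, 0.995, 0.098], [0.001, 0.098, -0.995], [-1.0, -0.002, -0.001]]
force: [0.0, -0.2, -0.7]
width: 0.316
```

Emit:
send_rows:
  plan:
    - [[1, 0, 0, 0, 0, 0, 2], [1, 0, 0, 0, 0, 0, 5], [1, 0, 0, 0, 0, 0, 5], [1, 0, 0, 0, 0, 0, 5], [1, 0, 0, 0, 0, 0, 5], [-4, 0, 0, 0, 0, 0, 5], [-8, 0, 0, 0, 0, 0, 6], [-8, 0, -5, 0, 0, 0, 6], [-8, 0, -10, 0, 0, 0, 6], [-8, 0, -15, 0, 0, 0, 6], [-8, 0, -15, 0, 0, 0, 6]]

```text
t: 22.95
tcp_pos: [0.4978, -0.006, 0.2732]
ee_rot: [[0.001, 0.995, 0.103], [0.002, 0.103, -0.995], [-1.0, 0.001, -0.002]]
force: [1.1, -0.5, -0.5]
width: 0.701
```

```bash
python3 g.py b; python3 - <<'E'
from h import *
R=dn(9.3)
for z in(.15,.024):print(rel((.435,.055,z),R))
E
```

```text
top 226 [434.   64.9] [90.1 28. ] long ang 99.7
side 291 [432.5  59. ] [111.1  28.8] long ang 99.8
[ 0.49862759 -0.0100237   0.27300252] [-2.4 10.5 97.  -0.1 72.4 -8.1]
[12.288, -5.696, -7.116, -0.063, 0.001, -0.001]
[24.888, -5.707, -7.129, -0.063, 0.001, -0.001]
```

Emit:
send_rows:
  plan:
    - [[2, -3, -3.5, -0.06, 0, 0, 6], [6, -5.7, -7.1, -0.06, 0, 0, 6], [11, -5.7, -7.1, -0.06, 0, 0, 6], [16, -5.7, -7.1, -0.06, 0, 0, 6], [21, -5.7, -7.1, -0.06, 0, 0, 6], [24.5, -5.7, -7.1, -0.06, 0, 0, 6], [24.8, -5.7, -7.1, -0.06, 0, 0, 6], [24.8, -5.7, -7.1, -0.06, 0, 0, 2], [24.8, -5.7, -7.1, -0.06, 0, 0, 2], [24.8, -5.7, -7.1, -0.06, 0, 0, 2], [24.8, -5.7, -7.1, -0.06, 0, 0, 2], [20, -5.7, -7.1, -0.06, 0, 0, 2]]

```text
t: 24.25
tcp_pos: [0.4322, 0.0539, 0.0702]
ee_rot: [[-0.01, 0.988, 0.156], [-0.001, 0.156, -0.988], [-1.0, -0.01, -0.0]]
force: [0.4, -0.1, -0.5]
width: 0.31
```

Emit:
send_rows:
  plan:
    - [[-5, 0, 0, 0, 0, 0, 2], [-10, 0, 0, 0, 0, 0, 2], [-15, 0, 0, 0, 0, 0, 2], [-20, 0, 0, 0, 0, 0, 2], [-21, 0, 0, 0, 0, 0, 2], [-21, 0, 0, 0, 0, 0, 2]]

```text
t: 24.85
tcp_pos: [0.4356, 0.0545, 0.2853]
ee_rot: [[0.007, 0.988, 0.156], [0.0, 0.156, -0.988], [-1.0, 0.007, 0.001]]
force: [-0.7, 0.1, -1.2]
width: 0.313
```

```bash
python3 - <<'E'
from h import *
s=ctrl.get_state();print(s['tcp_pos'],s['width']*85.4,s['force'])
for z in(.28,.185):print(rel(D(0,.085,z),dn(5.6),s))
E
```

```text
[0.43562938 0.05451062 0.28527297] 26.719101837170722 [-0.67318945  0.12095123 -1.17512766]
[0.571, 4.256, 22.383, 0.059, 0.001, -0.007]
[10.071, 4.194, 22.376, 0.059, 0.001, -0.007]
```

Emit:
send_rows:
  plan:
    - [[0, 1, 4.5, 0.03, 0, 0, 2], [0.5, 2, 9, 0.06, 0, 0, 2], [0.5, 3, 13.5, 0.06, 0, 0, 2], [0.5, 4, 18, 0.06, 0, 0, 2], [0.5, 4.2, 22, 0.06, 0, 0, 2], [0.5, 4.2, 22.4, 0.06, 0, 0, 2], [0.5, 4.2, 22.4, 0.06, 0, 0, 2], [5, 4.2, 22.4, 0.06, 0, 0, 2], [9, 4.2, 22.4, 0.06, 0, 0, 2], [10, 4.2, 22.4, 0.06, 0, 0, 2], [10, 4.2, 22.4, 0.06, 0, 0, 2]]

```text
t: 25.95
tcp_pos: [0.5103, -0.1588, 0.1812]
ee_rot: [[-0.004, 0.995, 0.098], [0.001, 0.098, -0.995], [-1.0, -0.004, -0.002]]
force: [0.6, 0.0, 0.4]
width: 0.317
```

Emit:
send_rows:
  plan:
    - [[0, 0, 0, 0, 0, 0, 5], [0, 0, 0, 0, 0, 0, 5], [0, 0, 0, 0, 0, 0, 5], [0, 0, 0, 0, 0, 0, 5], [-5, 0, 0, 0, 0, 0, 5], [-9, 0, 0, 0, 0, 0, 6], [-10, 0, -5, 0, 0, 0, 6], [-10, 0, -10, 0, 0, 0, 6], [-10, 0, -15, 0, 0, 0, 6], [-10, -10, -20, 0, 0, 0, 6], [-10, -15, -20, 0, 0, 0, 6]]

```text
t: 27.05
tcp_pos: [0.4005, 0.0163, 0.2825]
ee_rot: [[0.0, 0.995, 0.099], [0.0, 0.099, -0.995], [-1.0, 0.0, -0.0]]
force: [-1.3, -0.5, 0.9]
width: 0.701
```

```bash
python3 g.py e; python3 - <<'E'
from h import *
z=np.load('pics/etop.npz');c=cams.calibration('top');P=cloud(c,z['d']);x=(P[...,:2]-C)@X;y=(P[...,:2]-C)@Y
m=(abs(x)<.07)&(abs(y-.085)<.065);print('port z hist',np.histogram(P[m][:,2],bins=np.arange(-.02,.24,.02))[0])
G=z['im'][110:270,170:470];cv2.imwrite('pics/c9.png',cv2.resize(G,None,fx=2.6,fy=2.6,interpolation=2)[:,:,::-1])
E
```

```text
[0.39527737 0.01563442 0.28239644] [  0.6   0.7 107.   -0.   72.6  -5.1]
port z hist [  1 553 311 466  17   0   0   0   0   0   0   0]
```

View pics/c9.png

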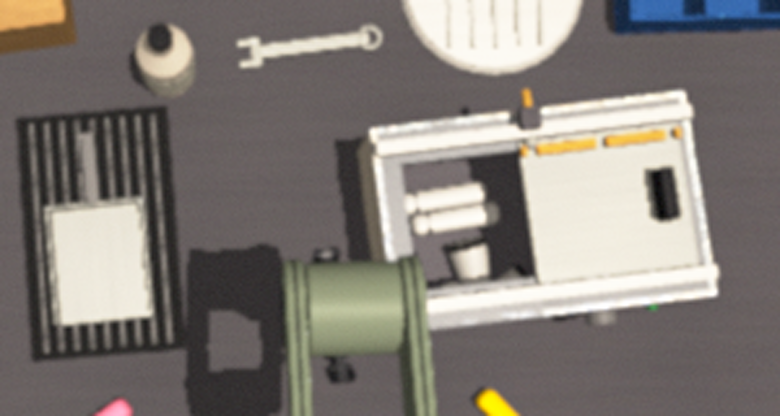

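```bash
python3 - <<'E'
from h import *
print(rel(D(.001,-.1325,.3),dn(-84.4)))
E
```

```text
[-1.811, 10.01, 40.38, 1.572, 0.003, 0.003]
```

Emit:
send_rows:
  plan:
    - [[-1.8, 1, 4, 0.13, 0, 0, 6], [-1.8, 2, 8, 0.27, 0, 0, 6], [-1.8, 3, 12, 0.4, 0, 0, 6], [-1.8, 4, 16, 0.54, 0, 0, 6], [-1.8, 5, 20, 0.68, 0, 0, 6], [-1.8, 6, 24, 0.82, 0, 0, 6], [-1.8, 7, 28, 0.96, 0, 0, 6], [-1.8, 8, 32, 1.1, 0, 0, 6], [-1.8, 9, 36, 1.25, 0, 0, 6], [-1.8, 10, 40.4, 1.4, 0, 0, 6], [-1.8, 10, 40.4, 1.57, 0, 0, 6], [-1.8, 10, 40.4, 1.57, 0, 0, 6]]

```text
t: 28.35
tcp_pos: [0.54, -0.3796, 0.2999]
ee_rot: [[-0.0, 0.095, -0.996], [0.0, -0.996, -0.095], [-1.0, -0.0, 0.0]]
force: [-0.1, 0.1, 0.3]
width: 0.706
```

Emit:
send_rows:
  plan:
    - [[0, 0, 0, 0, 0, 0, 6], [0, 0, 0, 0, 0, 0, 6], [0, 0, 0, 0, 0, 0, 6]]

```text
t: 28.65
tcp_pos: [0.5398, -0.3772, 0.3014]
ee_rot: [[0.001, 0.1, -0.995], [-0.001, -0.995, -0.1], [-1.0, 0.001, -0.001]]
force: [0.3, 0.1, 0.2]
width: 0.702
```

```bash
python3 - <<'E'
from h import *
print(rel(D(.001,-.1325,.208),dn(-84.4)))
E
```

```text
[9.335, -0.145, 0.486, 0.002, -0.001, -0.001]
```

Emit:
send_rows:
  plan:
    - [[5, -0.1, 0.5, 0, 0, 0, 6], [9, -0.1, 0.5, 0, 0, 0, 6], [9.3, -0.1, 0.5, 0, 0, 0, 6], [9.3, -0.1, 0.5, 0, 0, 0, 6], [9.3, -0.1, 0.5, 0, 0, 0, 1.2], [9.3, -0.1, 0.5, 0, 0, 0, 1.2], [9.3, -0.1, 0.5, 0, 0, 0, 1.2], [9.3, -0.1, 0.5, 0, 0, 0, 1.2], [9.3, -0.1, 0.5, 0, 0, 0, 1.2], [9.3, -0.1, 0.5, 0, 0, 0, 1.2]]

```text
t: 29.65
tcp_pos: [0.5355, -0.3766, 0.2101]
ee_rot: [[0.003, 0.098, -0.995], [0.0, -0.995, -0.098], [-1.0, 0.0, -0.003]]
force: [0.1, 4.0, 5.7]
width: 0.198
```

```bash
python3 - <<'E'
from h import *
s=ctrl.get_state();print(dry(s['tcp_pos']),s['force'],s['width']*85.4)
E
```

```text
(np.float64(0.0015495430340608848), np.float64(-0.1328949559856809)) [0.07695596 4.01059714 5.7466172 ] 16.930481469470685
```

Emit:
send_rows:
  plan:
    - [[-0.2, -0.5, 0, 0, 0, 0, 1.2], [-0.2, -1.5, 0, 0, 0, 0, 1.2], [-0.2, -3, 0, 0, 0, 0, 1.2], [-0.2, -4.5, 0, 0, 0, 0, 1.2], [-0.2, -6, 0, 0, 0, 0, 1.2], [-0.2, -7, 0, 0, 0, 0, 1.2], [-0.2, -7.6, 0, 0, 0, 0, 1.2], [-0.2, -8, 0, 0, 0, 0, 1.2], [-0.2, -8, 0, 0, 0, 0, 1.2], [-0.2, -8, 0, 0, 0, 0, 1.2], [-0.2, -8, 0, 0, 0, 0, 1.2]]

```text
t: 30.75
tcp_pos: [0.5277, -0.2967, 0.2102]
ee_rot: [[0.002, 0.097, -0.995], [0.002, -0.995, -0.097], [-1.0, -0.002, -0.002]]
force: [3.9, 4.1, 1.3]
width: 0.2
```

```bash
python3 - <<'E'
from h import *
s=ctrl.get_state();print(dry(s['tcp_pos']),s['force'],s['width']*85.4)
E
```

```text
(np.float64(0.0015290772692330337), np.float64(-0.052632757166042404)) [3.92897351 4.05479365 1.27748429] 17.10338967338447
```

Emit:
send_rows:
  plan:
    - [[0, -0.1, 0, 0, 0, 0, 1.2], [0, -0.1, 0, 0, 0, 0, 1.2], [0, -0.1, 0, 0, 0, 0, 1.2]]

```text
t: 31.05
tcp_pos: [0.5276, -0.2966, 0.2101]
ee_rot: [[0.002, 0.097, -0.995], [0.0, -0.995, -0.097], [-1.0, 0.0, -0.002]]
force: [4.3, 3.1, 1.7]
width: 0.203
```

Emit:
send_rows:
  plan:
    - [[0, 0, 0, 0, 0, 0, 4.5], [0, 0, 0, 0, 0, 0, 4.5], [0, 0, 0, 0, 0, 0, 4.5], [0, 0, 0, 0, 0, 0, 4.5], [-5, 0, 0, 0, 0, 0, 5], [-9, 0, 0, 0, 0, 0, 6], [-12, 5, 8, 0, 0, 0, 6], [-12, 10, 16, 0, 0, 0, 6], [-12, 15, 24, 0, 0, 0, 6], [-12, 18, 26, 0, 0, 0, 6], [-12, 18, 26, 0, 0, 0, 6]]

```text
t: 32.15
tcp_pos: [0.3347, -0.4552, 0.3272]
ee_rot: [[-0.0, 0.098, -0.995], [-0.001, -0.995, -0.098], [-1.0, 0.001, 0.0]]
force: [1.3, -0.2, 0.5]
width: 0.708
```

```bash
python3 - <<'E'
from h import *
im,d=snap('top','top9');P=cloud(cams.calibration('top'),d);y=(P[...,:2]-C)@Y;x=(P[...,:2]-C)@X
s=(abs(x)<.05)&(abs(y)<.18)&(P[...,2]>.208)&(P[...,2]<.235)&(im.max(-1)<90)
print(s.sum(),dry(np.median(P[s],0)),ctrl.get_state()['tcp_pos'])
G=im[110:270,170:470];cv2.imwrite('pics/c10.png',cv2.resize(G,None,fx=2.6,fy=2.6,interpolation=2)[:,:,::-1])
im,d=snap('side','side9')
E
```

```text
104 (np.float64(-0.0011978172728934794), np.float64(-0.05131610195234699)) [ 0.3290873  -0.46038398  0.32733621]
```

View pics/c10.png

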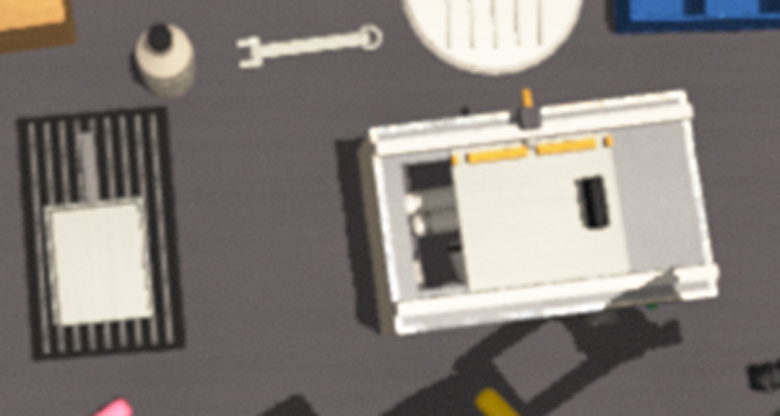

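View pics/side9.png

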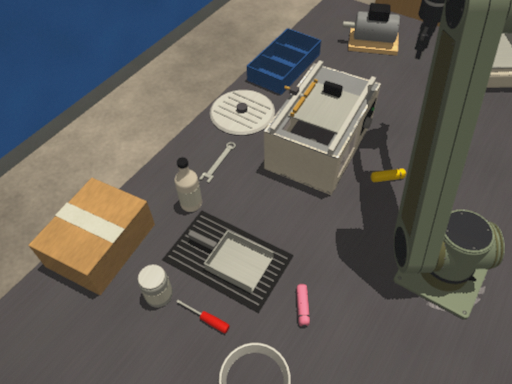

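```bash
python3 -c "
from h import *
print(job.finish_job(),ctrl.get_state()['t'])"
```

```text
the job is handed in; nothing more can be done
the job is handed in; nothing more can be done
```

I loaded the dryer as asked and handed the job in at about 32 s of the 192 s allowed.

**What I did**
- Slid the shutter to the last stop.
- Tipped the four feet out of the tray into the port.
- Put the empty tray back on the mat.
- Picked up both carriage handles and dropped them through the port. Only two were there.
- Slid the shutter back to the middle stop and moved the arm clear.

The tray went back on the mat before the handles went in, because the gripper had to be free.

**What the last checks showed**
- **Tray:** empty, and flat on the mat to about half a degree. It was measured while still gripped, and it looked unchanged in the last picture.
- **Port contents:** both handles were visible inside, and nothing in the port stood above about 80 mm. I saw only one or two feet directly; the rest were hidden. All four left the tray, and none were on the bench.
- **Shutter:** the handle moved 79.7 mm back from the open position against a nominal 80 mm. The plunger lines up with the middle gap in the yellow bar, so it is well within the 4 mm catch range. I had no direct reading of the click at either stop.
- **Bystanders:** the spray bottle, can, wrench, screwdriver, and the pink and yellow decoys looked unmoved.

**Disagreements:** the side camera read the handles' positions about 5 mm off from the top camera. I used the top camera, and the grasps held. The first grip on the tray handle was about 12 mm too high, so I opened the gripper and took it again before lifting.

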